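# Snap the grating plate into the grater box

### The job

Get the grater box ready for grating: take out the spice jar that was left standing in it and stand it upright on the table, then fit the grating plate (the one with rows of raised teeth, not the one with the single slanting blade) over the box's mouth, teeth up, and press it down until both end clips have snapped over it and it sits fully home and level. Leave everything else where it stands.

Things in the scene. Friction and masses are not known exactly. Their poses are not given: they have to be found in the camera images.
- grater_box: white open plastic box, held fast by suction feet. 204 x 84 mm at the foot, 70 mm high, long axis x; origin at the centre of its underside. Inner floor z = 10 mm; long walls 65 mm apart inside for |x| < 83 mm, with lips flaring from z = 60 to 70 mm, there 79 mm apart and 86 over all; seat for the plate's ends at z = 48 mm, |x| = 71 to 83 mm
- box_mouth (a point): where the middle of the plate's top lies when home: 66 mm above the box's underside, a little below the lips. The plate then lies along the box, either way round, and no finger fits beside it: the last 12 mm must be pressed from above on its end blocks, e.g. with shut fingers, one end after the other
- clip_a (a joint): grey spring clip, 36 mm wide, at the box's +x end, hinged at its foot 89.5 mm from the box's centre at z = 16 mm. 0 = upright, at rest; grows as it is spread outward, up to 0.35 rad; a spring (1.0 N m/rad, 0.1 N m preload) returns it to 0
- clip_b (a joint): the same clip at the box's -x end; mirror image, also 0 = upright, growing outward
- clip_a_bead (a point): middle of clip_a's bead (7 mm thick, along the box's y), 84.5 mm from the box's centre, z = 63 mm at rest; over it a tab flares out to 96 mm, z = 78 mm, as a lead-in. A plate laid on both beads rests with its underside at about z = 61 mm; pressing an end takes 5 to 12 N: the clip spreads by 0.08 rad, then springs back to 0 over the tongue
- clip_b_bead (a point): the same point on clip_b
- grating_plate: the plate to fit: steel with rows of small raised teeth, in a grey plastic frame, 170 x 60 x 18 mm; origin at the centre of the underside, x along the length. Side rails: flat faces at y = +-30 mm, 18 mm high, for |x| < 78 mm; grip across them. Starts flat on the table, right side up. Works either way round; 0.14 to 0.28 kg
- plate_end_a (a point): top of the grating plate's end block at +x (x = 68 mm, z = 18 mm; block 20 mm long, 60 mm wide, thumb ribs on top). Beyond it a tongue, 50 mm wide, top at z = 11 mm, reaches to x = 85 mm; its lower edge is chamfered from x = 79 mm at z = 0 to 85 mm at z = 8 mm
- plate_end_b (a point): the same point at the grating plate's -x end
- slicing_plate: other plate of the set, to be left alone: smooth steel, one slanting blade, in a grey plastic frame, 170 x 60 x 18 mm; origin at the centre of the underside, x along the length. Side rails: flat faces at y = +-30 mm, 18 mm high, for |x| < 78 mm; grip across them. Starts flat on the table, right side up
- spice_jar: slim spice jar with a gold-brown lid, 45 mm across, 107 mm tall, 0.10 to 0.21 kg; origin at the centre of its underside. Starts upright in the box on its inner floor, up to 35 mm from the middle; its upper 45 mm stand out above the lips
- white_jar: plain white jar, 66 mm across, 115 mm tall, origin at the centre of its underside; loose, to be left alone
- yellow_lid_jar: glass jar with a yellow lid, 65 mm across, 90 mm tall, origin at the centre of its underside; loose, to be left alone. Apart from the listed things the strip x = 0.36 to 0.44 m, y = -0.35 to 0.35 m is free to set a jar down. The small jars on the table behind it are fixed, up to 80 mm tall; taller things stand only beyond x = 0.70 m or right of y = -0.42 m
Things that resemble listed ones, but are neither listed nor needed, are in the scene too. What is shaped like the grating_plate but orange is not meant.

How it is judged:
At the end, for the whole second after the job is handed in: grating plate home: underside 45-50.5 mm above the box's, within 4 mm along and 5 mm across of its middle, 0.08 rad of its direction, 0.03 rad of level, teeth up, at rest; both clips below 0.03 rad; spice jar upright (0.1 rad) on the table, at rest (z of grating_plate in the frame of grater_box between 0.045 and 0.0505 m and x of grating_plate in the frame of grater_box between -0.004 and 0.004 m and y of grating_plate in the frame of grater_box between -0.005 and 0.005 m and angle between the x axis of grating_plate and the x axis of grater_box, either way round below 0.08 rad and angle between the z axis of grating_plate and the z axis of grater_box, either way round below 0.03 rad and angle between each of grating_plate, spice_jar's own z axis and vertical below 0.1 rad and value of joint each of clip_a, clip_b below 0.03 rad and linear speed of each of grating_plate, spice_jar below 0.02 m/s and height (world z) of spice_jar between -0.006 and 0.006 m and angular speed of spice_jar below 0.2 rad/s); the robot touches nothing.
It fails at once if the slicing plate is shoved more than 30 mm (distance of slicing_plate from where it was at the start of the episode above 0.03 m).
It fails at once if the white jar is shoved more than 30 mm (distance of white_jar from where it was at the start of the episode above 0.03 m).
It fails at once if the jar with the yellow lid is shoved more than 30 mm (distance of yellow_lid_jar from where it was at the start of the episode above 0.03 m).
It fails at once if the white jar is tipped over (angle between white_jar's own z axis and vertical above 0.4 rad).
It fails at once if the jar with the yellow lid is tipped over (angle between yellow_lid_jar's own z axis and vertical above 0.4 rad).
It also fails if it takes over 58 s, if anything falls off the work surface, if the arm or the gripper's body presses on something with over 40 N, if the wrist force passes 120 N, or if a joint passes its speed limit or range.

### The arm

A 7-joint arm with a two-finger parallel gripper is mounted at the origin on a cart in front of the work surface, level with it; the furniture and walls round the work are solid. World frame = base frame: x ahead of the robot, y to its left, z up, the work surface at z = 0. Lengths are in m, angles in rad, forces in N, time in s.
With the tool pointing down it reaches from about 0.4 to 0.875 m from the base axis. Payload 6.5 kg.
Tool frame: the origin (TCP) lies at the very end of the fingers, on their centre line; the grasp point (between the pads) lies 19 mm behind it; z points along the fingers, y is the line along which they close (so a half turn about z gives the same grasp; the last joint's range is limited). The gripper opens to 85 mm and grips with 20 to 120 N. Pads are 22 mm wide; open, the fingers measure 114 mm over their backs; the gripper's body (76 mm by 85 mm) begins 54 mm behind the grasp point. The pads swing forward as they close: fully open they stand 13 mm farther back than shut.
Start: joints at [-1.291, 0.536, -0.004, 1.538, 0.003, 1.067, -0.071], TCP at [0.22, 0.612, 0.231] pointing down, gripper open.
Joint ranges: [-2.7, 2.7], [-0.37, 2.16], [-1.27, 1.26], [0.24, 2.4], [-1.31, 4.45], [0.19, 1.91], [-2.76, 2.76]. Speed limits (rad/s): [2.39, 2.39, 3.14, 3.14, 3.14, 3.14, 3.14].

### API

Orientations are given as a unit quaternion [w, x, y, z].
In Python, from workcell import state, grab_frame, job_done, spot_in gives the robot as it stands. The module is installed in compiled form; this text tells all that it offers.
- The arm moves only by the tool servo_tool, never from a script. Its argument "commands" is text: rows parted by semicolons, each of 5 numbers parted by spaces: the opening, from 0 (shut) to 1 (fully open), then the shift along the tool's x, y, z as a fraction of full scale, then the turn about the tool's z as a fraction of full scale. In form: grip x y z spin; .... A call has 1 to 10 rows; each row is the pose to reach, as a shift and turn from the pose commanded when the call began, along the tool's axes at that moment, turning the shorter way round; what a row does not reach only later rows make up. Full scale, the value 1, is 0.2 m for a shift and 360 degrees for a turn. A row lasts 1/10 s, in which the tool goes at most 50 mm and 8.59 degrees, less where a joint would pass 70% of its speed; a pose out of reach is approached as far as the arm can. A call with a number of a shift or a turn outside -1 to 1 is refused whole. A call with a gripper value outside its range is refused whole. The fingers move at their own pace and stop on an object; the grip force is fixed at half the most. Time passes only in rows, so rows that repeat a pose let the fingers close. It gives the time, the measured TCP pose, the force, the opening and the grip force at its end, in the units of the state.
- state(): the state, without advancing time (a new reading comes with each control period).
- grab_frame(name): name is "scene" or "top"; returns a dict with "image" (400x640x3 uint8, red, green, blue), "mtx" (3x3 intrinsics, pixels), "R" (3x3) and "t" (3): a world point X has camera coordinates R X + t. Camera axes: x right, y down, z forward; pixel columns grow to the right and rows downward; lengths in m; the calibration is good to about 2 mm. A picture is of the moment at which its call begins. There is no depth.
- job_done(): hands the job in; it is judged then, once.
Trained networks look in a picture, given as the dict that the camera call returned (one of the last four; its "shot" number tells which), for a name from the list of things; names that differ only in an ending like _2 or _b are one class to them, and where a whole thing is asked for, a point or a joint stands for the part that bears it (a point fixed in the world has none). Each returns a list of dicts, best first, with "confidence" (0 to 1); they miss things now and then, are a little off and sometimes report something else, mostly with a low value. They report only what shows in the picture. A call takes as long as a camera call. They do not tell look-alikes from the thing itself.
- spot_in(label, picture): "box" ([left, top, right, bottom] in pixels, round what is visible of it).
The state is a dict: "time_s": time; "joints": joint angles; "joint_vel": joint speeds; "effort": joint torques, N m; "position": TCP position; "eef_rot": TCP orientation; "contact_force": force on the tool from outside, world axes, zero at the start; "wrist_torque": the same for the moment, N m; "opening": finger opening in m; "finger_force": force on a finger pad.
Only numpy, scipy, OpenCV 4.12 (cv2) and the standard library are available. Lean on these libraries where they do the work, as an engineer would, in place of code of your own. Each camera call takes 0.05 s, during which the arm holds its last target. There are 200 camera calls.

## Working session

There is one attempt and no reset: what is moved stays moved. The work goes in short steps, Python scripts to look and compute and a tool call to move; the robot and the scene stay as the last step left them, time stands still between calls to the robot, and variables do not carry over. Pictures are saved under pics/ and viewed, at most 10 in all, crops included, and the job is handed in when it is done.

Besides the shell and the picture viewer there is one more tool, called as name(argument=value, ...) on one line, values as JSON. servo_tool: Moves the arm, as the interface text tells. Its arguments: {"type":"object","properties":{"commands":{"type":"string"}},"required":["commands"]}

```bash
mkdir -p pics
python3 - <<'E'
from workcell import *
import cv2,numpy as np,pickle
s=state();print(s['time_s'],s['position'],s['eef_rot'],s['opening'])
for n in("scene","top"):
    f=grab_frame(n);cv2.imwrite(f"pics/{n}0.png",f["image"][:,:,::-1]);pickle.dump(f,open(f"{n}0.pkl","wb"))
    print(n,f["mtx"].tolist(),np.round(f["R"],4).tolist(),np.round(f["t"],4).tolist())
    for l in("grater_box","clip_a","grating_plate","slicing_plate","spice_jar","white_jar","yellow_lid_jar"):
        print(l,[(np.round(d["box"]).tolist(),round(d["confidence"],2)) for d in spot_in(l,f)])
E
```

```text
0.0 [0.22013884 0.61091875 0.23038724] [-8.34263972e-05  1.72013699e-01  9.85094162e-01 -8.79377019e-04] 0.08540783202749258
scene [[394.4493415275155, 0.0, 316.84899053656386], [0.0, 394.4493415275155, 198.20338820164937], [0.0, 0.0, 1.0]] [[0.7933, -0.6087, 0.0134], [-0.4758, -0.6335, -0.6101], [0.3798, 0.4776, -0.7922]] [-0.3973, 0.3442, 1.0373]
grater_box [([350.0, 261.0, 429.0, 329.0], 0.68)]
clip_a [([356.0, 302.0, 370.0, 317.0], 0.44), ([411.0, 268.0, 424.0, 286.0], 0.4)]
grating_plate [([234.0, 158.0, 278.0, 202.0], 0.86), ([218.0, 131.0, 255.0, 166.0], 0.56)]
slicing_plate [([336.0, 200.0, 380.0, 245.0], 0.94)]
spice_jar [([376.0, 272.0, 401.0, 305.0], 0.83)]
white_jar [([320.0, 268.0, 344.0, 306.0], 0.89), ([360.0, 301.0, 368.0, 316.0], 0.34)]
yellow_lid_jar [([262.0, 214.0, 286.0, 242.0], 0.8), ([235.0, 160.0, 280.0, 202.0], 0.43), ([324.0, 267.0, 345.0, 308.0], 0.18)]
top [[496.12555783863195, 0.0, 319.90903791457237], [0.0, 496.12555783863195, 199.91902439205901], [0.0, 0.0, 1.0]] [[0.0081, -0.9999, -0.0091], [-0.9974, -0.0074, -0.0714], [0.0714, 0.0097, -0.9974]] [0.0629, 0.557, 1.6662]
grater_box [([407.0, 183.0, 442.0, 242.0], 0.74)]
clip_a [([391.0, 232.0, 411.0, 256.0], 0.6), ([424.0, 180.0, 438.0, 188.0], 0.53)]
grating_plate [([177.0, 214.0, 228.0, 236.0], 0.9), ([240.0, 204.0, 271.0, 249.0], 0.66)]
slicing_plate [([339.0, 157.0, 367.0, 204.0], 0.68), ([241.0, 201.0, 272.0, 251.0], 0.64), ([408.0, 182.0, 443.0, 239.0], 0.57)]
spice_jar [([417.0, 204.0, 435.0, 218.0], 0.52)]
white_jar []
yellow_lid_jar [([313.0, 239.0, 335.0, 262.0], 0.83), ([409.0, 184.0, 440.0, 241.0], 0.39)]
```

Run:
```python
import cv2
a=cv2.imread("pics/top0.png")[130:290,140:460];cv2.imwrite("pics/topc.png",cv2.resize(a,None,fx=2.5,fy=2.5,interpolation=cv2.INTER_CUBIC))
a=cv2.imread("pics/scene0.png")[110:350,190:450];cv2.imwrite("pics/scenec.png",cv2.resize(a,None,fx=2.5,fy=2.5,interpolation=cv2.INTER_CUBIC))
```

```text
(no output)
```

View pics/topc.png

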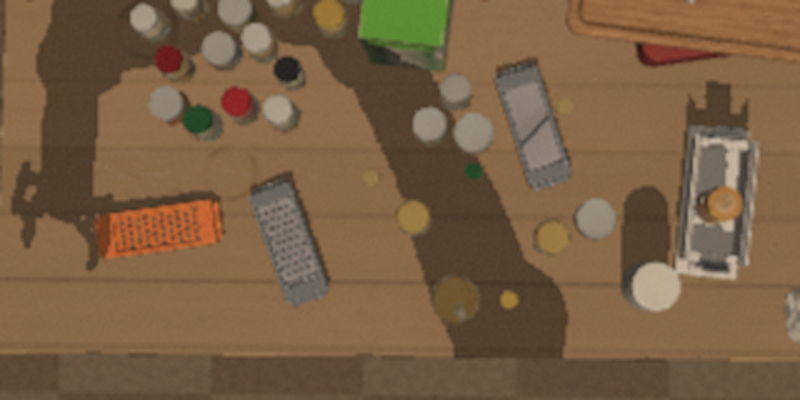

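View pics/scenec.png

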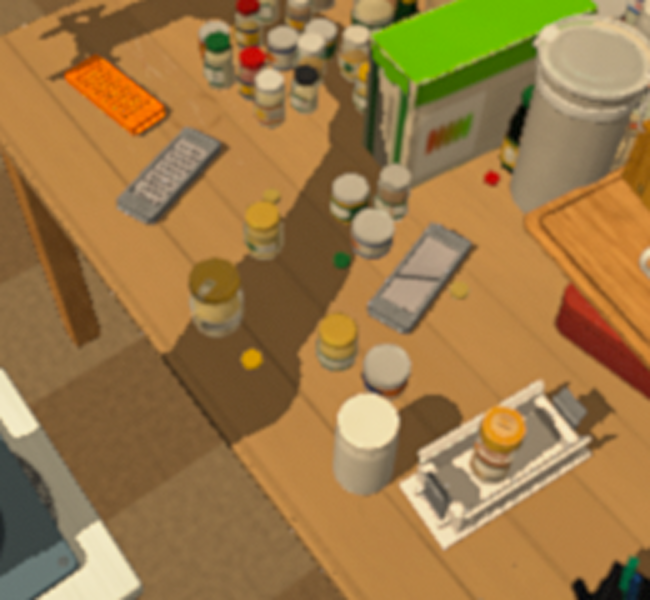

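```bash
cat > h.py <<'E'
import numpy as np,cv2,pickle
def ray(f,u,v):
    d=f["R"].T@np.linalg.solve(f["mtx"],[u,v,1.]);c=-f["R"].T@f["t"];return c,d
def atz(f,u,v,z):
    c,d=ray(f,u,v);return c+d*(z-c[2])/d[2]
def proj(f,X):
    p=(np.asarray(X)@f["R"].T+f["t"])@f["mtx"].T;return p[...,:2]/p[...,2:]
def crop(f,c,w,h,s):
    x,y=int(c[0]-w/2),int(c[1]-h/2);return cv2.resize(f["image"][y:y+h,x:x+w,::-1],(int(w*s),int(h*s)),interpolation=cv2.INTER_CUBIC)
E
python3 - <<'E'
from h import *
T=pickle.load(open("top0.pkl","rb"));S=pickle.load(open("scene0.pkl","rb"))
im=np.vstack([np.hstack([crop(T,(424,212),100,75,4),crop(S,(390,295),100,75,4)]),np.hstack([crop(T,(256,226),64,48,6.25),crop(S,(237,148+32),64,48,6.25)])])
cv2.imwrite("pics/four.png",im)
R=lambda a:np.round(a,3).tolist()
print("plate top",R(atz(T,256,226,.018)),"scene(box 218..)",R(atz(S,256,180,.018)),R(atz(S,258,180,.018)))
print("slic",R(atz(T,353,180,.018)),R(atz(S,358,222,.018)))
print("orange",R(atz(T,204,225,.018)))
print("spice lid",R(atz(T,429,211.5,.117)),"white",R(atz(T,402,245,.115)),"yellow",R(atz(T,322.5,249,.09)))
print("boxmid",R(atz(T,427,210,.066)))
E
```

```text
plate top [0.466, 0.284, 0.018] scene(box 218..) [0.457, 0.28, 0.018] [0.462, 0.276, 0.018]
slic [0.626, -0.045, 0.018] [0.619, -0.056, 0.018]
orange [0.468, 0.46, 0.018]
spice lid [0.515, -0.282, 0.117] white [0.408, -0.196, 0.115] yellow [0.392, 0.057, 0.09]
boxmid [0.523, -0.286, 0.066]
```

View pics/four.png

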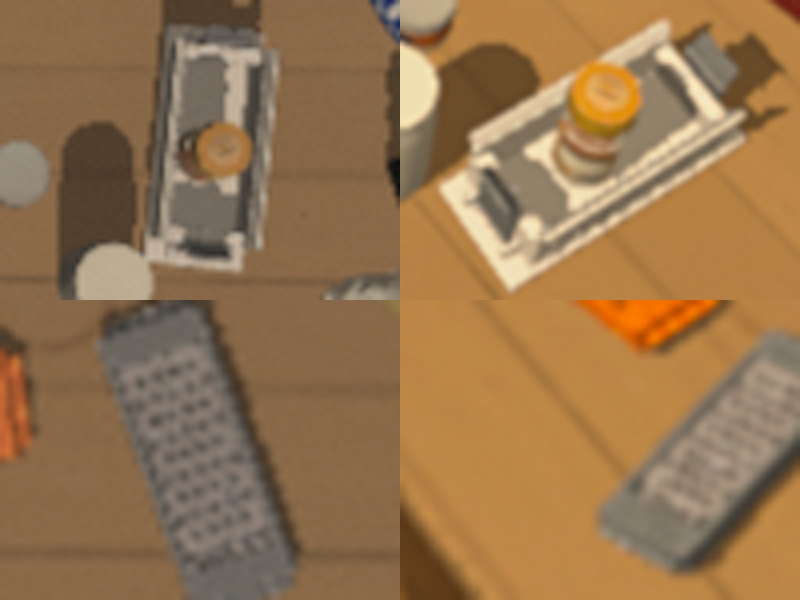

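Three candidates are shaped like the plate: orange at top-image (204,225), grey with teeth at (256,226), and grey with a slanting blade at (353,180). The enlarged crop shows rows of teeth on (256,226), so that one is the grating plate. Next I fit the poses.

```bash
cat >> h.py <<'E'
def silfit(masks,pts,p0,zoff=0.):
    """fit x,y,yaw so the model's convex hull matches masks [(frame,mask)]"""
    from scipy.optimize import minimize
    def cost(p):
        c,s=np.cos(p[2]),np.sin(p[2]);X=pts@np.array([[c,s,0],[-s,c,0],[0,0,1]])+[p[0],p[1],zoff];t=0
        for f,m,o in masks:
            k=8;h=cv2.convexHull(((proj(f,X)-o+.5)*k-.5).astype(np.float32))
            a=np.zeros((m.shape[0]*k,m.shape[1]*k),np.uint8);cv2.fillConvexPoly(a,np.round(h).astype(np.int32),1)
            a=cv2.resize(a.astype(np.float32),m.shape[::-1],interpolation=cv2.INTER_AREA);t+=np.abs(a-m).sum()
        return t
    r=minimize(cost,p0,method="Nelder-Mead",options=dict(initial_simplex=np.array([p0]*4)+np.vstack([np.zeros(3),np.diag([.012,.012,.08])]),xatol=1e-4,fatol=.1))
    return r.x,r.fun
def greymask(f,b,s=60):
    o=np.array(b[:2]);im=f["image"][b[1]:b[3],b[0]:b[2]];hsv=cv2.cvtColor(im,cv2.COLOR_RGB2HSV)
    m=((hsv[...,1]<s)).astype(np.uint8);n,l,st,_=cv2.connectedComponentsWithStats(m)
    m=l==1+np.argmax(st[1:,4]);m=cv2.morphologyEx(m.astype(np.uint8),cv2.MORPH_CLOSE,np.ones((5,5)))
    return f,m.astype(np.float32),o
def platepts(z0=0.):
    P=[(x,y,z) for x in(-.078,.078) for y in(-.03,.03) for z in(0,.018)]+[(x,y,z) for x in(-.085,.085) for y in(-.025,.025) for z in(.008,.011)]
    return np.array(P)+[0,0,z0]
E
python3 - <<'E'
from h import *
from scipy.optimize import least_squares
T=pickle.load(open("top0.pkl","rb"));S=pickle.load(open("scene0.pkl","rb"))
mt=greymask(T,(232,194,284,258));ms=greymask(S,(222,148,292,212));print(mt[1].sum(),ms[1].sum())
for nm,m in(("both",[mt,ms]),("top",[mt]),("scene",[ms])):
    print(nm,silfit(m,platepts(),[.464,.282,.25]))
# box by hand points
g=lambda x,y,ox,oy:((x+.5)/4-.5+ox,(y+.5)/4-.5+oy)
t=[((145,262),(-.102,.042,0)),((242,271),(-.102,-.042,0)),((278,50),(.083,-.043,.07)),((262,248),(-.083,-.043,.07))]
s=[((40,187),(-.102,.042,0)),((112,291),(-.102,-.042,0)),((345,113),(.083,-.043,.07)),((268,22),(.083,.043,.07)),((72,138),(-.083,.043,.07))]
def res(p,which):
    c,sn=np.cos(p[2]),np.sin(p[2]);r=[]
    for f,L,o in((T,t,(374,174)),(S,s,(340,257))):
        if (f is T and 't' in which) or (f is S and 's' in which):
            for (u,X) in L: r.append(proj(f,np.array([c*X[0]-sn*X[1]+p[0],sn*X[0]+c*X[1]+p[1],X[2]]))-g(*u,*o))
    return np.ravel(r)
for w in("ts","t","s"):
    q=least_squares(lambda p:res(p,w),[.52,-.28,0],loss="soft_l1");print(w,q.x.round(4),res(q.x,w).round(1).tolist())
E
```

```text
857.0 362.0
both (array([0.46504092, 0.28759585, 0.38335656]), np.float64(488.921875))
top (array([0.46499449, 0.28744252, 0.36714342]), np.float64(54.828125))
scene (array([0.46780699, 0.28729164, 0.41863645]), np.float64(425.390625))
ts [ 0.5258 -0.2918 -0.1   ] [-0.3, -0.8, -0.0, -0.3, 1.1, -0.8, 0.5, -0.1, -0.6, 1.0, -0.5, 1.0, 0.8, 0.4, -0.8, -1.4, -0.7, -1.2]
t [ 0.5239 -0.2897 -0.0818] [-0.4, 0.1, -0.1, 0.1, 0.0, -0.5, 0.4, 0.3]
s [ 0.5271 -0.2922 -0.1042] [-0.1, 0.7, -0.2, 0.7, 1.3, 0.4, -0.2, -1.5, -0.3, -1.5]
```

servo_tool(commands="1 -1 -1 0 0;1 -1 -1 0 0;1 -1 -1 0 0;1 -1 -1 0 0;1 -1 -1 0 0;1 -1 -1 0 0")

```text
time_s: 1.4
position: [0.3423, 0.3519, 0.2315]
eef_rot: [0.0, 0.174, 0.985, -0.0]
contact_force: [0.0, 0.4, 0.3]
opening: 0.0855
finger_force: 0.0
```

servo_tool(commands="1 -1 -1 0 0;1 -1 -1 0 0;1 -1 -1 0 0;1 -1 -1 0 0;1 -1 -1 0 0;1 -1 -1 0 0")

```text
time_s: 2.0
position: [0.4623, 0.0959, 0.2318]
eef_rot: [0.001, 0.174, 0.985, -0.0]
contact_force: [0.3, 1.2, -0.3]
opening: 0.0853
finger_force: 0.0
```

servo_tool(commands="1 -1 -1 0 0;1 -1 -1 0 0;1 -1 -1 0 0;1 -1 -1 0 0;1 -1 -1 0 0;1 -1 -1 0 0")

```text
time_s: 2.6
position: [0.5822, -0.1605, 0.2316]
eef_rot: [0.001, 0.173, 0.985, -0.001]
contact_force: [0.5, 0.2, 0.6]
opening: 0.0854
finger_force: 0.0
```

```bash
cat >> h.py <<'E'
from scipy.spatial.transform import Rotation as Ro
def go(tgt,phi=None):
    """numbers x y z spin for a shift from the measured pose to tgt; phi: wanted direction of tool y (deg)"""
    from workcell import state
    s=state();w,x,y,z=s["eef_rot"];M=Ro.from_quat([x,y,z,w]).as_matrix()
    d=M.T@(np.array(tgt)-s["position"])/.2;ph=np.degrees(np.arctan2(M[1,1],M[0,1]))
    sp=0 if phi is None else -((phi-ph+90)%180-90)/360
    print("t",s["time_s"],"pos",s["position"].round(4),"phi",ph.round(2),"tilt",np.degrees(np.arccos(-M[2,2])).round(2),"F",np.round(s["contact_force"],1),"open",round(s["opening"],4),"J",np.round(s["joints"],2),"-> xyz spin",d.round(3),round(sp,4))
E
python3 - <<'E'
from h import *
S=pickle.load(open("scene0.pkl","rb"))
print(atz(S,391.4,278.6,.117))
go([.516,-.283,.20])
E
```

```text
[ 0.52053505 -0.28423079  0.117     ]
t 2.6 pos [ 0.5822 -0.1605  0.2316] phi 70.02 tilt 0.11 F [0.5 0.2 0.6] open 0.0854 J [-0.06  0.47  0.34  1.68 -0.18  1.02  1.57] -> xyz spin [ 0.102 -0.688  0.159] 0
```

servo_tool(commands="1 0.09 -0.685 0.1 0;1 0.09 -0.685 0.1 0;1 0.09 -0.685 0.1 0;1 0.09 -0.685 0.1 0;1 0.09 -0.685 0.4 0;1 0.09 -0.685 0.75 0;1 0.09 -0.685 0.75 0;1 0.09 -0.685 0.75 0;0.3 0.09 -0.685 0.75 0;0 0.09 -0.685 0.75 0")

```text
time_s: 3.6
position: [0.5198, -0.2799, 0.0835]
eef_rot: [0.002, 0.172, 0.985, -0.001]
contact_force: [0.1, -0.3, 0.5]
opening: 0.0593
finger_force: 0.0
```

servo_tool(commands="0 0 0 0 0;0 0 0 0 0;0 0 0 0 0;0 0 0 0 0;0 0 0 0 0;0 0 0 0 0")

```text
time_s: 4.2
position: [0.5197, -0.2805, 0.0839]
eef_rot: [0.002, 0.172, 0.985, -0.001]
contact_force: [-1.4, -0.9, 6.4]
opening: 0.0436
finger_force: 60.2
```

servo_tool(commands="0 0 0 -0.1 0;0 0 0 -0.35 0;0 0 0 -0.6 0;0 0 0 -0.7 0;0 0.2 0.19 -0.7 0;0 0.4 0.38 -0.7 0;0 0.6 0.57 -0.7 0;0 0.81 0.77 -0.7 0;0 0.81 0.77 -0.7 0;0 0.81 0.77 -0.7 0")

```text
time_s: 5.2
position: [0.4167, -0.0761, 0.2222]
eef_rot: [0.0, 0.17, 0.986, 0.001]
contact_force: [1.8, 0.1, -0.6]
opening: 0.0435
finger_force: 60.6
```

Run:
```python
from h import *
go([.42,-.08,.076])
```

```text
t 5.2 pos [ 0.4167 -0.0761  0.2222] phi 70.48 tilt 0.12 F [ 1.8  0.1 -0.6] open 0.0435 J [-0.21  0.16  0.32  2.13 -0.07  0.86  1.38] -> xyz spin [-0.022 -0.014  0.731] 0
```

servo_tool(commands="0 0 0 0.2 0;0 0 0 0.4 0;0 0 0 0.58 0;0 0 0 0.66 0;0 0 0 0.69 0;0 0 0 0.71 0;0 0 0 0.725 0;0 0 0 0.725 0;0 0 0 0.725 0")

```text
time_s: 6.1
position: [0.4185, -0.0794, 0.077]
eef_rot: [0.001, 0.172, 0.985, 0.0]
contact_force: [-0.2, 1.1, -0.8]
opening: 0.0434
finger_force: 60.8
```

servo_tool(commands="0 0 0 0.01 0;0 0 0 0.018 0;0 0 0 0.018 0;0 0 0 0.018 0")

```text
time_s: 6.5
position: [0.4191, -0.0797, 0.0737]
eef_rot: [0.001, 0.172, 0.985, 0.0]
contact_force: [-1.6, -0.1, 12.4]
opening: 0.0433
finger_force: 61.6
```

servo_tool(commands="0.6 0 0 0 0;1 0 0 0 0;1 0 0 0 0;1 0 0 0 0;1 0 0 -0.1 0;1 0 0 -0.3 0;1 0 0 -0.5 0;1 0 0 -0.7 0;1 0 0 -0.7 0")

```text
time_s: 7.4
position: [0.4211, -0.0797, 0.2171]
eef_rot: [0.004, 0.172, 0.985, 0.001]
contact_force: [0.6, 0.6, 0.3]
opening: 0.0853
finger_force: 0.0
```

Run:
```python
from h import *
go([.465,.287,.10],111)
```

```text
t 7.4 pos [ 0.4211 -0.0797  0.2171] phi 70.18 tilt 0.52 F [0.6 0.6 0.3] open 0.0853 J [-0.23  0.17  0.35  2.13 -0.08  0.84  1.39] -> xyz spin [0.42  1.797 0.588] -0.1134
```

servo_tool(commands="1 0.25 1 0 -0.113;1 0.25 1 0 -0.113;1 0.25 1 0 -0.113;1 0.25 1 0 -0.113;1 0.25 1 0 -0.113;1 0.25 1 0 -0.113")

```text
time_s: 8.0
position: [0.4381, 0.1275, 0.2119]
eef_rot: [-0.001, -0.184, 0.983, 0.0]
contact_force: [0.2, -0.3, 0.3]
opening: 0.0853
finger_force: 0.0
```

Run:
```python
from h import *
from workcell import grab_frame
go([.465,.287,.10],111)
T=grab_frame("top");pickle.dump(T,open("top1.pkl","wb"))
print(silfit([greymask(T,(232,194,284,258))],platepts(),[.465,.287,.36]))
S=pickle.load(open("scene0.pkl","rb"))
m=greymask(S,(222,148,292,212),75);print(m[1].sum(),silfit([m],platepts(),[.465,.287,.36]))
```

```text
t 8.0 pos [0.4381 0.1275 0.2119] phi 111.15 tilt 0.07 F [ 0.2 -0.3  0.3] open 0.0853 J [-0.47  0.23  0.1   2.05 -0.03  0.86  1.59] -> xyz spin [-0.414  0.695  0.559] 0.0004
(array([0.46496725, 0.28460558, 0.41274365]), np.float64(546.09375))
701.0 (array([0.46642065, 0.28692491, 0.40541516]), np.float64(91.34375))
```

servo_tool(commands="1 -0.42 0.69 0 -0.003;1 -0.42 0.69 0 -0.003;1 -0.42 0.69 0.1 -0.003;1 -0.42 0.69 0.3 -0.003;1 -0.42 0.69 0.55 -0.003;1 -0.42 0.69 0.75 -0.003;1 -0.42 0.69 0.8 -0.003;1 -0.42 0.69 0.8 -0.003")

```text
time_s: 8.85
position: [0.4675, 0.2824, 0.0517]
eef_rot: [-0.001, -0.189, 0.982, -0.001]
contact_force: [-0.3, -0.2, -0.0]
opening: 0.0854
finger_force: 0.0
```

Run:
```python
from h import *
from workcell import grab_frame
go([.4655,.287,.005],112)
S=grab_frame("scene");T=grab_frame("top")
cv2.imwrite("pics/grasp.png",np.hstack([crop(T,(256,226),64,96,6.25),crop(S,(262,180),64,96,6.25)]))
```

```text
t 8.85 pos [0.4675 0.2824 0.0517] phi 111.74 tilt 0.21 F [-0.3 -0.2 -0. ] open 0.0854 J [-0.65  0.63  0.03  1.92 -0.03  0.6   1.35] -> xyz spin [0.    0.025 0.233] -0.0007
```

View pics/grasp.png

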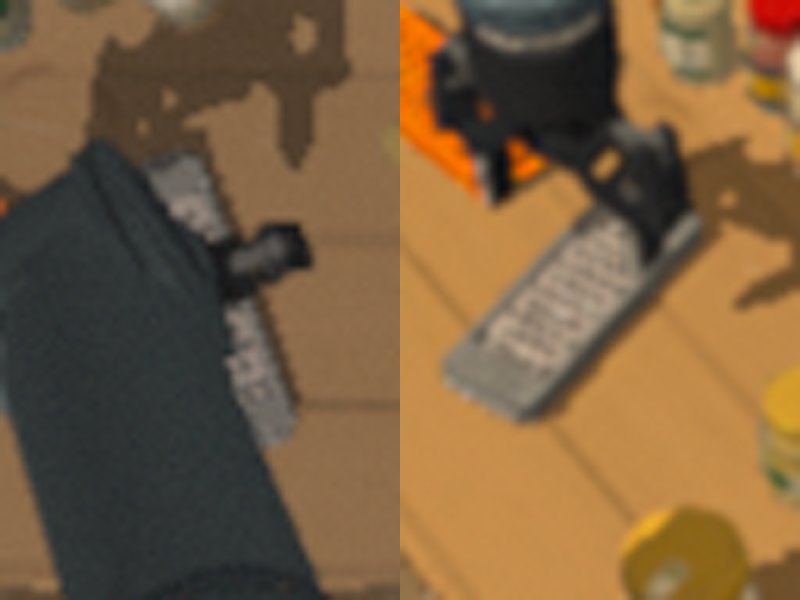

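The top view shows the +y finger at crop (265,260), clear of the plate's side. In the scene view the fingers straddle the middle of the plate. I'll descend and grip.

servo_tool(commands="1 0 0.02 0.12 0;1 0 0.02 0.2 0;1 0 0.02 0.225 0;1 0 0.02 0.225 0;0.5 0 0.02 0.225 0;0 0 0.02 0.225 0;0 0 0.02 0.225 0;0 0 0.02 0.225 0;0 0 0.02 0.225 0;0 0 0.02 0.225 0")

```text
time_s: 9.95
position: [0.4672, 0.2885, 0.0091]
eef_rot: [0.001, -0.19, 0.982, 0.0]
contact_force: [-2.2, -1.5, 9.0]
opening: 0.0577
finger_force: 62.0
```

servo_tool(commands="0 0 0 -0.05 0;0 0 0 -0.2 0;0 0 0 -0.4 0;0 0 0 -0.6 0;0 0 0 -0.8 0;0 0 0 -0.9 0;0 0 0 -0.9 0")

```text
time_s: 10.65
position: [0.4683, 0.2895, 0.1916]
eef_rot: [0.003, -0.19, 0.982, 0.001]
contact_force: [0.4, 0.3, -1.8]
opening: 0.0574
finger_force: 64.8
```

Run:
```python
from h import *
from workcell import grab_frame
go([.525,-.291,.19],84.8)
S=grab_frame("scene");T=grab_frame("top")
pickle.dump((S,T),open("held.pkl","wb"))
p=proj(S,np.array([.467,.288,.17]));q=proj(T,np.array([.467,.288,.17]));print(p,q)
cv2.imwrite("pics/held.png",np.hstack([crop(T,q,80,120,5),crop(S,p,80,120,5)]))
```

```text
t 10.65 pos [0.4683 0.2895 0.1916] phi 111.94 tilt 0.4 F [ 0.4  0.3 -1.8] open 0.0574 J [-0.67  0.41  0.04  1.85 -0.02  0.87  1.34] -> xyz spin [ 8.220e-01 -2.798e+00 -2.000e-03] 0.0754
[252.10543032 144.99868985] [247.78111906 224.80344521]
```

View pics/held.png

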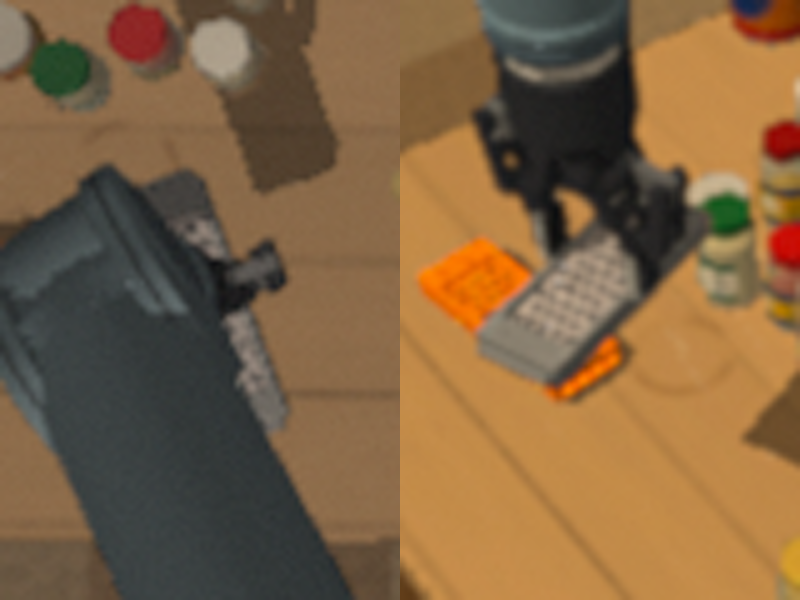

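servo_tool(commands="0 0.27 -1 0 0.075;0 0.27 -1 0 0.075;0 0.27 -1 0 0.075;0 0.27 -1 0 0.075;0 0.27 -1 0 0.075;0 0.27 -1 0 0.075")

```text
time_s: 11.35
position: [0.4902, 0.0805, 0.1864]
eef_rot: [-0.001, 0.046, 0.999, -0.001]
contact_force: [0.7, 0.5, -1.8]
opening: 0.0575
finger_force: 64.8
```

Run:
```python
from h import *
go([.525,-.291,.19],84.8)
```

```text
t 11.35 pos [0.4902 0.0805 0.1864] phi 84.73 tilt 0.17 F [ 0.7  0.5 -1.8] open 0.0575 J [-0.42  0.34  0.2   1.99 -0.09  0.83  1.31] -> xyz spin [-0.344 -1.834 -0.016] -0.0002
```

servo_tool(commands="0 -0.17 -0.92 0 0;0 -0.17 -0.92 0 0;0 -0.17 -0.92 0 0;0 -0.17 -0.92 0 0;0 -0.17 -0.92 0 0")

```text
time_s: 11.85
position: [0.5086, -0.108, 0.187]
eef_rot: [-0.0, 0.047, 0.999, -0.001]
contact_force: [0.0, 0.3, -2.3]
opening: 0.0575
finger_force: 64.9
```

servo_tool(commands="0 -0.17 -0.91 0 0;0 -0.17 -0.91 0 0;0 -0.17 -0.91 0 0;0 -0.17 -0.91 0 0;0 -0.17 -0.91 0 0;0 -0.17 -0.91 0 0")

```text
time_s: 12.45
position: [0.5272, -0.2858, 0.1864]
eef_rot: [-0.001, 0.043, 0.999, 0.001]
contact_force: [0.3, 0.0, -2.2]
opening: 0.0573
finger_force: 64.9
```

Run:
```python
from h import *
from workcell import grab_frame,spot_in
go([.525,-.291,.12],84.8)
S=grab_frame("scene");T=grab_frame("top")
pickle.dump((S,T),open("over.pkl","wb"))
p=proj(S,np.array([.525,-.291,.12]));q=proj(T,np.array([.525,-.291,.12]));print(p,q)
cv2.imwrite("pics/over.png",np.hstack([crop(T,q,80,120,5),crop(S,p,80,120,5)]))
# box from the spice-jar-free parts is partly hidden
```

```text
t 12.45 pos [ 0.5272 -0.2858  0.1864] phi 85.03 tilt 0.14 F [ 0.3  0.  -2.2] open 0.0573 J [ 0.2   0.51  0.3   1.73 -0.18  0.93  2.06] -> xyz spin [ 0.008 -0.028  0.332] 0.0006
[394.72129104 279.04503423] [431.93966585 208.36393724]
```

View pics/over.png

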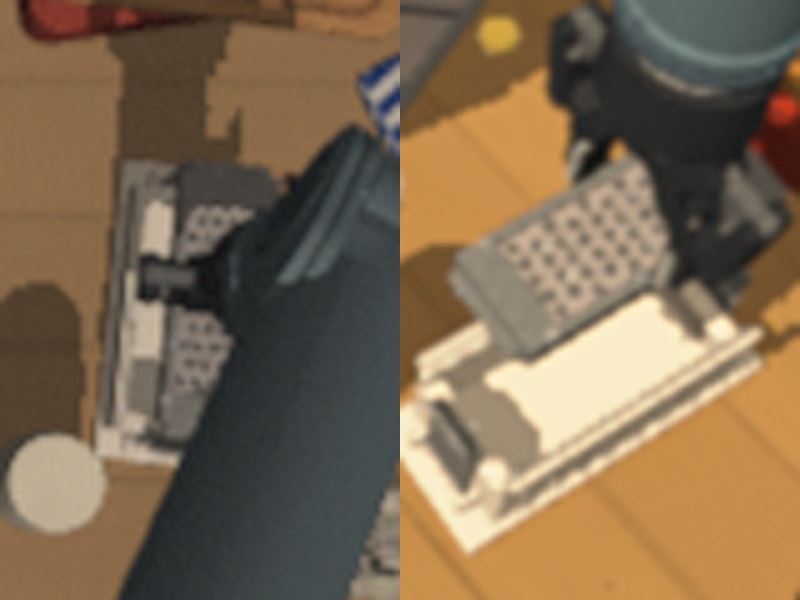

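```bash
cat > ov.py <<'E'
from h import *
S,T=pickle.load(open("over.pkl","rb"))
import sys
bx,by,byaw,px,py,pyaw,pz=map(float,sys.argv[1:8])
def tr(P,x,y,a,z):
    c,s=np.cos(a),np.sin(a);return np.array(P)@np.array([[c,s,0],[-s,c,0],[0,0,1]])+[x,y,z]
rect=lambda a,b,z:[(a,b,z),(a,-b,z),(-a,-b,z),(-a,b,z)]
out=[]
for f,c in((T,(432,208)),(S,(394,279))):
    k=5;o=np.array([int(c[0]-40),int(c[1]-60)]);im=crop(f,c,80,120,k)
    for P,col in((tr(rect(.078,.03,.018),px,py,pyaw,pz),(0,255,255)),(tr(rect(.085,.025,.011),px,py,pyaw,pz),(0,255,0)),(tr(rect(.102,.042,0),bx,by,byaw,0),(0,0,255)),(tr(rect(.083,.043,.07),bx,by,byaw,0),(255,0,255))):
        cv2.polylines(im,[np.round((proj(f,P)-o+.5)*k-.5).astype(np.int32)],True,col,1)
    out.append(im)
cv2.imwrite(sys.argv[8],np.hstack(out))
E
python3 ov.py .525 -.291 -.09 .5272 -.2858 -.087 .177 pics/ov1.png
```

```text
(no output)
```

View pics/ov1.png

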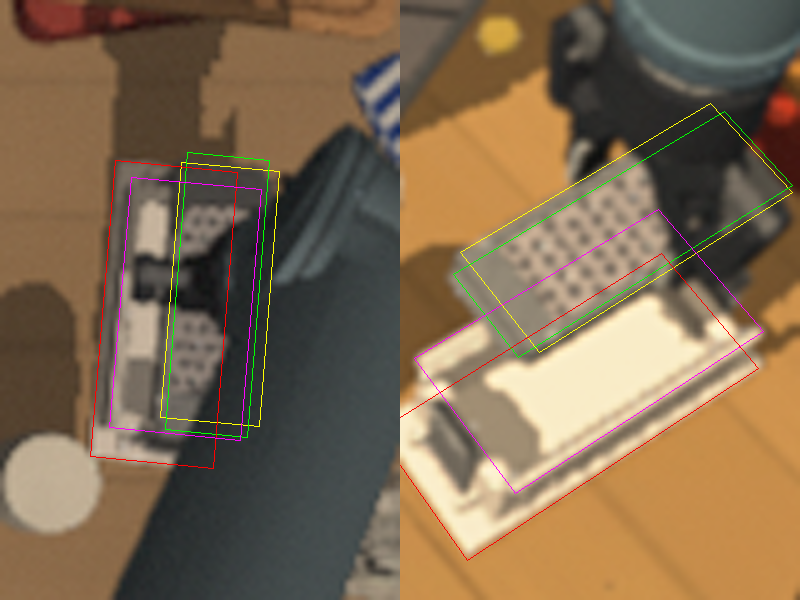

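servo_tool(commands="0 -0.012 -0.027 0 0.0005;0 -0.012 -0.027 0.15 0.0005;0 -0.012 -0.027 0.3 0.0005;0 -0.012 -0.027 0.4 0.0005;0 -0.012 -0.027 0.48 0.0005;0 -0.012 -0.027 0.5 0.0005;0 -0.012 -0.027 0.5 0.0005;0 -0.012 -0.027 0.5 0.0005")

```text
time_s: 13.35
position: [0.5294, -0.2938, 0.0888]
eef_rot: [0.001, 0.046, 0.999, -0.0]
contact_force: [0.1, -0.6, -1.4]
opening: 0.0576
finger_force: 64.9
```

Run:
```python
from h import *
go([.529,-.291,.071],84.85)
```

```text
t 13.35 pos [ 0.5294 -0.2938  0.0888] phi 84.78 tilt 0.11 F [ 0.1 -0.6 -1.4] open 0.0576 J [ 0.24  0.65  0.26  1.77 -0.23  0.74  2.11] -> xyz spin [0.003 0.014 0.089] -0.0002
```

servo_tool(commands="0 0.003 0.014 0.03 0;0 0.003 0.014 0.05 0;0 0.003 0.014 0.065 0;0 0.003 0.014 0.075 0;0 0.003 0.014 0.085 0;0 0.003 0.014 0.085 0;0 0.003 0.014 0.085 0")

```text
time_s: 14.05
position: [0.5284, -0.2907, 0.0708]
eef_rot: [0.0, 0.046, 0.999, -0.0]
contact_force: [2.0, -0.4, -1.8]
opening: 0.0577
finger_force: 65.0
```

servo_tool(commands="0 0 0 0.008 0;0 0 0 0.015 0;0 0 0 0.015 0;0 0 0 0.015 0")

```text
time_s: 14.45
position: [0.5299, -0.2911, 0.0694]
eef_rot: [0.002, 0.045, 0.999, -0.0]
contact_force: [-0.2, 2.0, 10.0]
opening: 0.0577
finger_force: 66.3
```

servo_tool(commands="0.8 0 0 -0.005 0;1 0 0 -0.01 0;1 0 0 -0.01 0;1 0 0 -0.01 0;1 0 0 -0.1 0;1 0 0 -0.25 0;0.5 0 0 -0.4 0;0 0 0 -0.4 0;0 0 0 -0.4 0")

```text
time_s: 15.35
position: [0.5285, -0.2907, 0.1481]
eef_rot: [0.001, 0.046, 0.999, -0.0]
contact_force: [-0.4, 0.3, -0.5]
opening: 0.0439
finger_force: 0.0
```

```bash
sed -i 's/S,T=pickle.load(open("over.pkl","rb"))/from workcell import grab_frame\nS,T=grab_frame("scene"),grab_frame("top")/' ov.py
python3 ov.py .525 -.291 -.09 .525 -.291 -.09 .061 pics/ov2.png; python3 -c "
from h import *
go([.529,-.291,.071],84.85)"
```

```text
t 15.45 pos [ 0.5275 -0.2901  0.1467] phi 84.78 tilt 0.1 F [-1.4 -1.  -0.6] open 0.0277 J [ 0.22  0.57  0.29  1.75 -0.21  0.85  2.08] -> xyz spin [-0.008 -0.004  0.378] -0.0002
```

View pics/ov2.png

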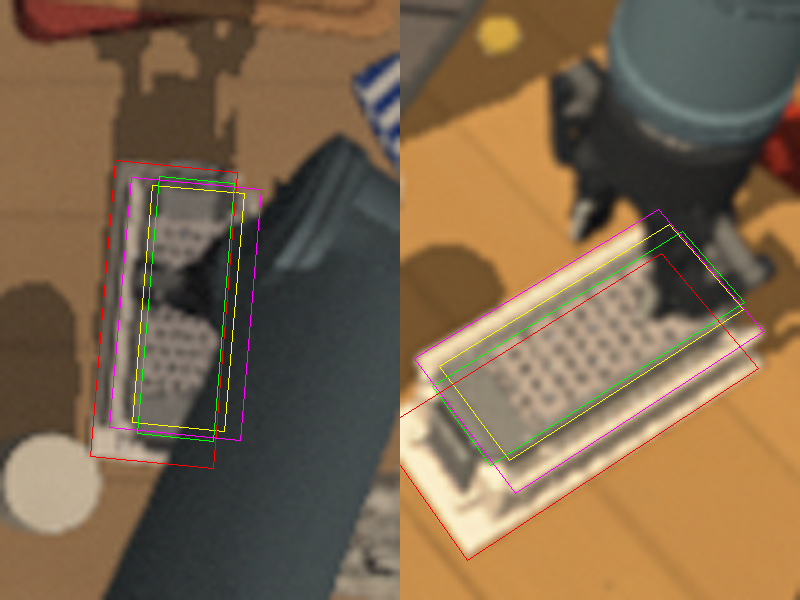

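servo_tool(commands="0 -0.33 0 0 0;0 -0.33 0 0 0;0 -0.33 0 0.1 0;0 -0.33 0 0.2 0;0 -0.33 0 0.27 0;0 -0.33 0 0.27 0")

```text
time_s: 16.05
position: [0.5918, -0.2956, 0.0905]
eef_rot: [-0.003, 0.046, 0.999, 0.001]
contact_force: [-0.4, 0.1, 0.2]
opening: -0.0003
finger_force: 0.0
```

```bash
python3 -c "
from h import *
go([.5907,-.2970,.064],84.85)"
```

```text
t 16.05 pos [ 0.5918 -0.2956  0.0905] phi 84.76 tilt 0.33 F [-0.4  0.1  0.2] open -0.0003 J [ 0.22  0.74  0.26  1.6  -0.24  0.84  2.06] -> xyz spin [ 0.004 -0.008  0.132] -0.0002
```

servo_tool(commands="0 0.004 -0.008 0.04 0;0 0.004 -0.008 0.06 0;0 0.004 -0.008 0.075 0;0 0.004 -0.008 0.09 0;0 0.004 -0.008 0.105 0;0 0.004 -0.008 0.115 0;0 0.004 -0.008 0.125 0;0 0.004 -0.008 0.125 0")

```text
time_s: 16.85
position: [0.593, -0.2979, 0.0684]
eef_rot: [-0.0, 0.046, 0.999, 0.0]
contact_force: [-0.6, -0.7, 0.2]
opening: -0.0004
finger_force: 0.0
```

servo_tool(commands="0 0 0 0.015 0;0 0 0 0.025 0;0 0 0 0.035 0;0 0 0 0.045 0;0 0 0 0.045 0")

```text
time_s: 17.35
position: [0.5935, -0.2984, 0.0665]
eef_rot: [0.001, 0.046, 0.999, 0.001]
contact_force: [-18.2, 9.4, 53.2]
opening: -0.0
finger_force: 26.1
```

servo_tool(commands="0 0 0 -0.15 0;0 0 0 -0.2 0;0 0.2 0 -0.2 0;0 0.4 0 -0.2 0;0 0.6 0 -0.2 0;0 0.67 0 -0.2 0;0 0.67 0 -0.15 0;0 0.67 0 -0.15 0")

```text
time_s: 18.15
position: [0.4596, -0.2855, 0.0885]
eef_rot: [-0.0, 0.045, 0.999, 0.0]
contact_force: [0.2, -0.1, 0.4]
opening: -0.0001
finger_force: 0.0
```

```bash
python3 -c "
from h import *
go([.459,-.285,.066],84.85)"
```

```text
t 18.15 pos [ 0.4596 -0.2855  0.0885] phi 84.79 tilt 0.06 F [ 0.2 -0.1  0.4] open -0.0001 J [ 0.27  0.57  0.26  1.94 -0.23  0.66  2.15] -> xyz spin [0.003 0.002 0.112] -0.0002
```

servo_tool(commands="0 0.002 0 0.03 0;0 0.002 0 0.05 0;0 0.002 0 0.06 0;0 0.002 0 0.07 0;0 0.002 0 0.08 0;0 0.002 0 0.09 0;0 0.002 0 0.1 0")

```text
time_s: 18.85
position: [0.4593, -0.286, 0.0696]
eef_rot: [0.0, 0.046, 0.999, -0.0]
contact_force: [-0.0, 1.0, 1.0]
opening: 0.0005
finger_force: 0.4
```

servo_tool(commands="0 0 0 0.01 0;0 0 0 0.02 0;0 0 0 0.03 0;0 0 0 0.03 0")

```text
time_s: 19.25
position: [0.4592, -0.286, 0.0659]
eef_rot: [0.0, 0.046, 0.999, 0.001]
contact_force: [-7.5, 4.5, 30.8]
opening: 0.0001
finger_force: 15.0
```

servo_tool(commands="0 0 0 -0.1 0;0 0 0 -0.4 0;0 0 0 -0.7 0;0 0 1 -0.8 0;0 0 1 -0.8 0;0 0 1 -0.8 0;0 0 1 -0.8 0;0 0 1 -0.8 0")

```text
time_s: 20.05
position: [0.4788, -0.0796, 0.2246]
eef_rot: [0.001, 0.041, 0.999, 0.002]
contact_force: [-0.1, 0.0, 1.4]
opening: -0.0003
finger_force: 0.0
```

servo_tool(commands="0 0 1 0 0;0 0 1 0 0;0 0 1 0 0;0 0 1 0 0;0 0 1 0 0;0 0 1 0 0")

```text
time_s: 20.65
position: [0.4955, 0.113, 0.2233]
eef_rot: [-0.0, 0.044, 0.999, -0.0]
contact_force: [-0.3, -0.8, 0.2]
opening: 0.0001
finger_force: 0.0
```

```bash
cat >> ov.py <<'E'
z=np.hstack([crop(T,(424,212),80,80,5),crop(S,(390,292),80,80,5)])
w=np.hstack([crop(T,(360,230),100,50,4),crop(S,(350,260),100,50,4)])
cv2.imwrite(sys.argv[8],np.vstack([z,w]))
m=greymask(T,(404,178,446,245),45)
E
python3 ov.py .525 -.291 -.09 .525 -.291 -.09 .048 pics/fin.png
```

```text
(no output)
```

View pics/fin.png

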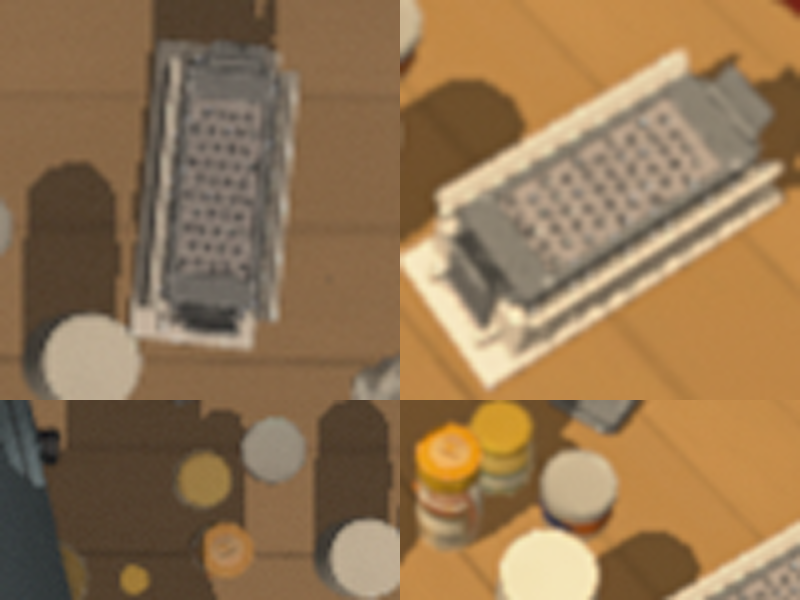

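The crop shows the plate between the lips with its teeth up, and both clips standing at its ends. The spice jar stands upright at crop (228,550). The +x end read 0.5 mm higher than the -x end under load, so I'll check it with a second press a little farther inward.

servo_tool(commands="0 0 -1 0 0;0 0 -1 0 0;0 0 -1 0 0;0 0 -1 0 0;0 0 -1 0 0")

```text
time_s: 21.25
position: [0.4753, -0.0965, 0.2241]
eef_rot: [0.0, 0.053, 0.999, -0.002]
contact_force: [0.5, 0.4, -0.3]
opening: 0.0002
finger_force: 0.0
```

servo_tool(commands="0 -0.63 -1 0 0;0 -0.63 -1 0 0;0 -0.63 -1 0 0;0 -0.63 -1 0.2 0;0 -0.63 -1 0.45 0;0 -0.63 -1 0.65 0;0 -0.63 -1 0.65 0;0 -0.63 -1 0.65 0")

```text
time_s: 22.05
position: [0.5819, -0.2975, 0.091]
eef_rot: [-0.003, 0.047, 0.999, 0.001]
contact_force: [0.4, -0.1, 0.1]
opening: -0.0001
finger_force: 0.0
```

```bash
python3 -c "
from h import *
go([.588,-.2967,.066],84.85)"
```

```text
t 22.05 pos [ 0.5819 -0.2975  0.091 ] phi 84.65 tilt 0.34 F [ 0.4 -0.1  0.1] open -0.0001 J [ 0.22  0.72  0.27  1.63 -0.24  0.83  2.07] -> xyz spin [-0.03   0.007  0.125] -0.0005
```

servo_tool(commands="0 -0.03 0.005 0.04 0;0 -0.03 0.005 0.07 0;0 -0.03 0.005 0.09 0;0 -0.03 0.005 0.105 0;0 -0.03 0.005 0.115 0;0 -0.03 0.005 0.115 0;0 -0.03 0.005 0.115 0")

```text
time_s: 22.75
position: [0.5907, -0.297, 0.0709]
eef_rot: [0.0, 0.046, 0.999, -0.0]
contact_force: [-0.5, 0.5, 1.4]
opening: -0.0001
finger_force: 0.0
```

servo_tool(commands="0 0 0 0.01 0;0 0 0 0.02 0;0 0 0 0.025 0;0 0 0 0.025 0")

```text
time_s: 23.15
position: [0.5907, -0.297, 0.0662]
eef_rot: [0.0, 0.046, 0.999, 0.0]
contact_force: [-1.3, 0.7, 5.4]
opening: 0.0001
finger_force: 2.5
```

servo_tool(commands="0 0 0 0.01 0;0 0 0 0.015 0;0 0 0 0.015 0;0 0 0 -0.1 0;0 0 0 -0.4 0;0 0 0 -0.6 0;0 0 0 -0.6 0;0 0 0 -0.6 0;0 0 0 -0.6 0")

```text
time_s: 24.05
position: [0.5899, -0.2964, 0.1844]
eef_rot: [-0.001, 0.046, 0.999, 0.0]
contact_force: [-0.1, -0.2, -0.8]
opening: -0.0003
finger_force: 0.0
```

```bash
python3 -c "
from h import *
go([.588,-.2967,.066])
from workcell import job_done
print(job_done())"
```

```text
t 24.05 pos [ 0.5899 -0.2964  0.1844] phi 84.77 tilt 0.12 F [-0.1 -0.2 -0.8] open -0.0003 J [ 0.19  0.62  0.3   1.56 -0.21  1.    2.04] -> xyz spin [ 0.008 -0.003  0.592] 0
the job is handed in; nothing more can be done
None
```

The job is handed in at about 24 s: the spice jar stands upright on the table, and the grating plate is pressed down in the box, teeth up, with both end blocks measured at about 66 mm, the home height; the clips looked closed in the picture, but I could not measure their angles, and no verdict came back.

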